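# Draw the showcase lid shut with the hook pole, then park the pole

## Robot

A 7-joint arm with a two-finger parallel gripper is mounted at the origin on the work surface. World frame = base frame: x ahead of the robot, y to its left, z up, the work surface at z = 0. Lengths are in m, angles in rad, forces in N, time in s.
With the tool pointing down it reaches from about 0.425 to 0.925 m from the base axis. Payload 6.8 kg.
Tool frame: the origin (TCP) lies at the very end of the fingers, on their centre line; the grasp point (between the pads) lies robot.pinch_z behind it (robot.pinch_z is the distance from the TCP to the grasp point, in m); x points along the fingers, z is the direction in which the jaws open and shut, and the axes are right-handed (so a half turn about x gives the same grasp; the last joint's range is limited). The gripper opens to 88 mm and grips with 3 to 60 N. Pads are 20 mm wide; open, the fingers measure 115 mm over their backs; the gripper's body (75 mm by 178 mm) begins 61 mm behind the grasp point.
Start: joints at [1.152, 0.477, 0.022, 1.555, -0.011, 1.109, -0.083], TCP at [0.206, -0.643, 0.223] pointing down, gripper open.
Joint ranges: [-2.96, 2.96], [-0.34, 2.1], [-1.41, 1.46], [0.24, 2.44], [-1.37, 4.51], [0.17, 1.92], [-2.96, 2.96]. Speed limits (rad/s): [2.39, 2.39, 3.14, 3.14, 3.14, 3.14, 3.14].

## Interface

Orientations are given as a unit quaternion [x, y, z, w].
In Python, from plant import robot, fingers, solve_ik, vision, readout gives the robot as it stands. Calls block until the motion is done:
- robot.goto(position, orientation): joint-space move of the TCP to a pose.
- robot.move_linear(position, attitude=None, v=0.15): straight line of the TCP; attitude=None keeps the orientation; v is the mean speed in m/s.
- robot.goto_joints(angles): joint-space move.
- fingers.command_gripper(opening): opening from 0.0 (shut) to 1.0 (fully open); the grip force is fixed at half the most; returns when the fingers have stopped.
- robot.pause(seconds).
- solve_ik(position, orientation): joint angles nearest the present ones, or None.
- vision.capture(name): name is "scene" or "top" or "wrist"; returns (picture, depth): 480x640x3 uint8, red, green, blue; 480x640 float32, m along the optical axis (not along the pixel's ray), 0 where there is no reading.
- vision.camera_params(name): a dict with "fx", "fy", "cx", "cy" (pixels), "rvec" (rotation vector, rad) and "tvec" (3), from world to camera coordinates, as OpenCV has them; the wrist camera has in their place "hand_eye" (4x4, takes a point from camera to tool coordinates, whose origin is the TCP and whose axes are the tool frame's). Camera axes: x right, y down, z forward; pixel columns grow to the right and rows downward; lengths in m; the calibration is good to about 2 mm. The wrist camera is an equidistant fisheye: a pixel r from the principal point sees the ray r / f radians off the axis. A picture is of the moment at which its call begins: read the wrist's pose just before it. camera_params takes no time and is no camera call.
A pose or a line that the arm cannot do raises robot.PlanningError and nothing moves.
- robot.sign_off(): hands the job in, once; it reports no verdict.
Readings, each from a call of its own:
- readout.current_t(): time.
- readout.current_joints(): joint angles.
- readout.current_qd(): joint speeds.
- readout.current_tau(): joint torques, N m.
- readout.current_position(): TCP position.
- readout.current_eef_rot(): TCP orientation.
- readout.current_ft_force(): force on the tool from outside, world axes, zero at the start.
- readout.current_ft_torque(): the same for the moment, N m.
- readout.current_opening(): opening from 0.0 (shut) to 1.0 (fully open).
Only numpy, scipy, OpenCV 4.12 (cv2) and the standard library are available. Lean on these libraries where they do the work, as an engineer would, in place of code of your own. Each camera call takes 0.05 s, during which the arm holds its last target.

## Task

Take the hook pole, put its hook well through the red ring on the open showcase lid, and gently draw the lid fully shut with it, keeping your hand and arm off the showcase. Then unhook the pole and park it: slide the open clip at its tail sideways onto the rod of the yellow-capped post, under the cap, and leave the pole lying flat on the table, clipped around the rod. Leave the two radios and the carton where they are.

Things in the scene. Friction and masses are not known exactly. Their poses are not given: they have to be found in the camera images.
- case: Fixed countertop showcase, wood with a clear front, 140 deep (x) x 240 wide (y) x 130 mm high, handheld radios inside. Origin: centre of its underside on the table; x points from its front to its back, y along its width, z up.
- lid (a joint): Angle of the showcase lid, rad: 0 shut (level, on the case), growing as it opens upward to at most 1.5. Aluminium frame with clear pane, 140 x 240 x 8 mm, 250 g, hinged along the case's top back edge. The hinge is stiff (about 0.22 N m of friction): the lid stays at any angle and is moved by about 2 N at the ring.
- hinge (a point): Middle of the lid's hinge axis, 134 mm above the table. The hinge axis is y; the frame turns with the lid: from here the lid extends along -x. With the lid shut this frame is parallel to case.
- ring (a point): Centre of the red ring eye in the middle of the lid's free edge: 160 mm from the hinge axis (at -x of hinge), 20 mm beyond the edge. Inside diameter 28 mm, wire 6 mm. Its hole runs along y (parallel to the hinge axis); the frame turns with the lid like hinge. With the lid shut it stands 20 mm in front of the case, 134 mm above the table.
- pole: Loose hook pole, 402 mm long, 200 g (may be heavier or lighter), lying flat on the table. Origin: centre of the underside of its black grip (100 x 24 wide x 30 mm high, near the pole's centre of mass). x runs along the pole towards the hook, y to its left, z up. The orange 10 mm shaft runs 15 mm above the underside.
- hook (a point): Middle of the pole's hook: a straight steel pin, 8 mm thick, at right angles to the shaft, that leaves the shaft end 220 mm ahead of the grip's centre and points to the pole's left (+y), ending 46 mm from the shaft's axis. This point lies on the pin, 24 mm from the shaft's axis, 15 mm above the underside (220, 24, 15 mm in pole). Axes as pole.
- clip (a point): Centre of the open C-shaped steel clip at the pole's tail (-160, 0, 15 mm in pole): lies flat, inside diameter 24 mm, wire 8 mm, its gap of about 16 mm faces straight back (-x of the pole). Axes as pole.
- post: Fixed parking post: round foot plate 72 mm across and 5 mm thick, upright steel rod 10 mm in diameter, yellow cap 38 mm across whose underside is 66 mm and top 78 mm above the table, so that the clip can only come on from the side. Origin: on the rod's axis at table level. The pole may lie in any direction from it.
- scanner: Bystander: desktop radio in a brown wooden housing, 80 x 150 x 54 mm. Origin: centre of its underside. Leave alone.
- receiver: Bystander: desktop radio in a black housing with a silver front, 80 x 150 x 54 mm. Origin: centre of its underside. Leave alone.
- carton: Bystander: open cardboard carton, 150 x 120 x 70 mm. Origin: centre of its underside. Leave alone.
Things that resemble listed ones, but are neither listed nor needed, are in the scene too. Several things have the shape of the post; the one meant has the colours described above.

How it is judged:
On the way, in this order (a step that is already met when the one before it is completed fails the run):
1. the hook's pin is through the ring while the lid still stands open (over 0.8 rad) (distance between hook and ring below 0.02 m and value of joint lid above 0.8 rad), for 0.1 s.
2. the lid is shut (under 0.04 rad) with the hook still in the ring (value of joint lid below 0.04 rad and distance between hook and ring below 0.023 m), for 0.1 s.
At the end, for the whole second after the job is handed in: Lid within 0.04 rad (6 mm at its edge) of shut; the rod inside the pole's clip (clip centre within 9.5 mm of the rod's axis, seen from above); pole lying flat on the table (underside origin below 6 mm, tilt below 0.08 rad), at rest (value of joint lid below 0.04 rad and horizontal distance between clip and post below 0.0095 m and height (world z) of pole below 0.006 m and angle between pole's own z axis and vertical below 0.08 rad and linear speed of pole below 0.02 m/s); the robot touches nothing.
It fails at once if the lid is swung faster than 2 rad/s (velocity of joint lid below -2 rad/s or velocity of joint lid above 2 rad/s).
It fails at once if the hand or arm pushes on the showcase or its lid (over 2 N) (contact force between any of the fingers, the arm and case above 2 N).
It fails at once if a radio or the carton is moved by more than 20 mm (distance of any of scanner, receiver, carton from where it was at the start of the episode above 0.02 m).
It also fails if it takes over 56 s, if anything falls off the work surface, if the arm or the gripper's body presses on something with over 40 N, if the wrist force passes 120 N, or if a joint passes its speed limit or range.

## Working session

There is one attempt and no reset: what is moved stays moved. The work goes in short steps, each a Python script; the robot and the scene stay as the last script left them, time stands still between calls to the robot, and variables do not carry over. Pictures are saved under pics/ and viewed, and the job is handed in when it is done.

```bash
ls -la; mkdir -p pics; cat > h.py <<'E'
import numpy as np, cv2, json
from plant import robot, fingers, solve_ik, vision, readout
from scipy.spatial.transform import Rotation as R
def cap(n,tag):
    p,d=vision.capture(n); cv2.imwrite(f'pics/{tag}.png',p[:,:,::-1]); np.savez(f'pics/{tag}.npz',p=p,d=d); return p,d
def pts(n,d,P=None):
    c=vision.camera_params(n); v,u=np.mgrid[:480,:640]
    X=np.stack([(u-c['cx'])/c['fx']*d,(v-c['cy'])/c['fy']*d,d],-1)
    Rm=cv2.Rodrigues(np.array(c['rvec'],float))[0]; t=np.array(c['tvec'],float).ravel()
    return (X-t)@Rm
def ray(n,u,v):
    c=vision.camera_params(n); Rm=cv2.Rodrigues(np.array(c['rvec'],float))[0]; t=np.array(c['tvec'],float).ravel()
    return -Rm.T@t, Rm.T@np.array([(u-c['cx'])/c['fx'],(v-c['cy'])/c['fy'],1])
def onz(n,u,v,z):
    o,r=ray(n,u,v); return o+r*(z-o[2])/r[2]
E
python3 - <<'E'
from h import *
for n in ('scene','top','wrist'):
    cap(n,n+'0'); c=vision.camera_params(n); print(n,{k:np.round(np.array(v),4).tolist() for k,v in c.items()})
print(robot.pinch_z, readout.current_t(), readout.current_position(), readout.current_eef_rot())
E
```

```text
total 12
drwxr-xr-x  3 agent agent 4096 Dec  7 14:59 .
drwxr-xr-x 23 root  root  4096 Dec  7 14:59 ..
drwxr-xr-x  2 agent agent 4096 Dec  7 14:59 pics
scene {'fx': 524.5034, 'fy': 524.5034, 'cx': 318.0892, 'cy': 229.8647, 'rvec': [1.9089, 1.3014, -0.6202], 'tvec': [-0.1203, -0.2315, 1.6741]}
top {'fx': 497.0825, 'fy': 497.0825, 'cx': 324.0954, 'cy': 236.5103, 'rvec': [2.1527, -2.1534, 0.1396], 'tvec': [-0.0696, 0.5665, 1.1744]}
wrist {'fx': 371.6483, 'fy': 371.6483, 'cx': 316.7669, 'cy': 237.2473, 'hand_eye': [[0.0001, -0.2763, 0.9611, -0.1611], [-0.0011, -0.9611, -0.2763, 0.0762], [1.0, -0.0011, -0.0004, -0.001], [0.0, 0.0, 0.0, 1.0]]}
0.0187 0.15 [ 0.20625793 -0.64223771  0.22192006] [ 0.4168504   0.57177133 -0.41633899  0.57094232]
```

View pics/scene0.png

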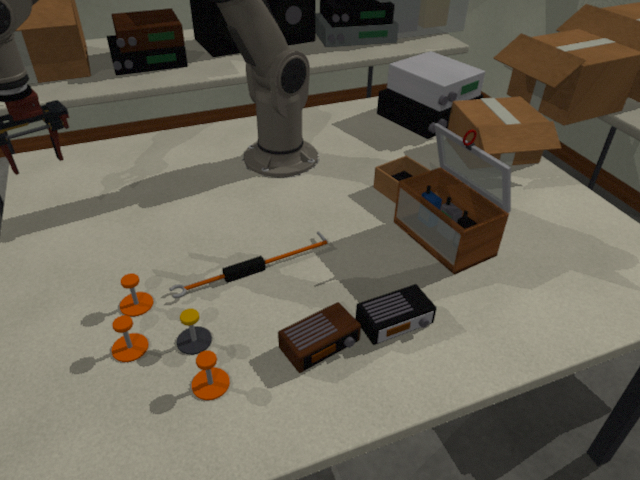

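View pics/top0.png

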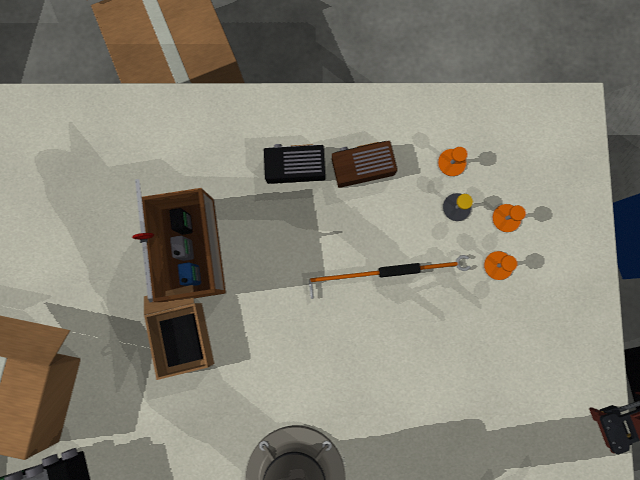

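View pics/wrist0.png

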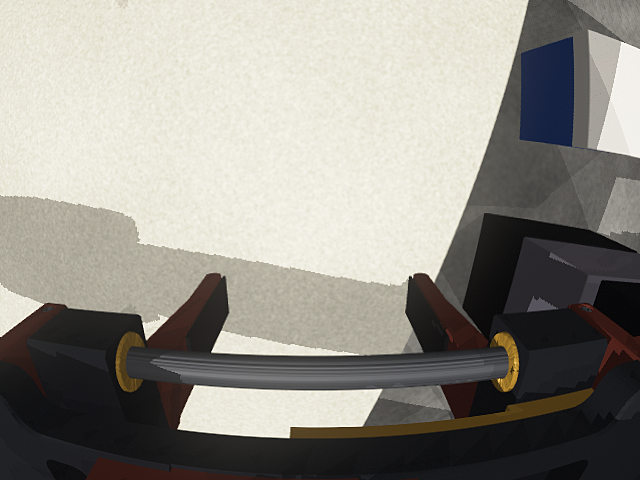

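The post to use is the yellow-capped one with the grey foot (top 458,207). The orange posts at (453,162), (508,218) and (500,265) are look-alikes. The pole has its orange shaft from (310,280) to (465,263), with the hook pin at the left pointing down in the image. The ring is red, at (143,237). The carton is the open box beside the case, at (180,340). Next I'll measure these and check crops.

```bash
cat > m.py <<'E'
from h import *
T=np.load('pics/top0.npz'); S=np.load('pics/scene0.npz')
def hsv(p): return cv2.cvtColor(p,cv2.COLOR_RGB2HSV)
ht,hs=hsv(T['p']),hsv(S['p']); Pt,Ps=pts('top',T['d']),pts('scene',S['d'])
def m(h,lo,hi,box):
    k=cv2.inRange(h,np.array(lo),np.array(hi)); b=np.zeros_like(k); b[box[1]:box[3],box[0]:box[2]]=255; return (k&b)>0
def rep(name,k,P):
    q=P[k]; v,u=np.nonzero(k); print(name,len(q),'px',u.mean().round(1),v.mean().round(1),u.min(),u.max(),v.min(),v.max(),'med',np.median(q,0).round(4),'min',q.min(0).round(3),'max',q.max(0).round(3))
red=lambda h,b:m(h,(0,150,60),(6,255,255),b)|m(h,(172,150,60),(180,255,255),b)
if __name__=='__main__':
    rep('ring top',red(ht,(125,220,165,255)),Pt); rep('ring scene',red(hs,(450,115,490,160)),Ps)
    rep('cap top',m(ht,(22,150,80),(33,255,255),(440,185,490,225)),Pt); rep('cap scn',m(hs,(20,150,80),(33,255,255),(170,300,210,330)),Ps)
    k=m(ht,(8,150,80),(20,255,255),(290,255,470,300)); rep('shaft',k,Pt)
    v,u=np.nonzero(k); print(cv2.fitLine(np.stack([u,v],1).astype(np.float32),cv2.DIST_HUBER,0,.01,.01).ravel())
    g=m(ht,(0,0,0),(180,255,60),(370,255,430,285)); rep('grip',g,Pt)
    a=cv2.resize(T['p'][250:310,290:490],None,fx=4,fy=4,interpolation=0); b=cv2.resize(T['p'][180:320,120:240],None,fx=3,fy=3,interpolation=0)
    c=cv2.resize(S['p'][110:280,370:530],None,fx=3.2,fy=3.2,interpolation=0)
    cv2.imwrite('pics/c1.png',a[:,:,::-1]);
    o=np.zeros((544,800,3),np.uint8);o[:420,:240]=b[:,:240][:420];o[:,280:280+512]=c[:,:512];o[:420,:280]=b[:,:280];cv2.imwrite('pics/c2.png',o[:,:,::-1])
    cv2.imwrite('pics/c3.png',cv2.resize(T['p'][140:290,420:560],None,fx=4,fy=4,interpolation=0)[:,:,::-1])
E
python3 m.py
```

```text
ring top 83 px 142.5 235.4 133 152 233 238 med [0.5346 0.2791 0.3002] min [0.53  0.262 0.269] max [0.54  0.295 0.306]
ring scene 78 px 469.2 136.9 463 476 129 144 med [0.5385 0.278  0.2882] min [0.533 0.262 0.271] max [0.544 0.299 0.307]
cap top 193 px 464.1 201.1 457 472 194 208 med [ 0.6458 -0.4026  0.0782] min [ 0.408 -0.422  0.004] max [ 0.679 -0.071  1.238]
cap scn 248 px 189.0 316.6 180 198 309 325 med [ 0.652  -0.4047  0.0794] min [ 0.601 -0.44   0.003] max [ 1.398 -0.386  0.85 ]
shaft 395 px 376.9 272.3 310 456 262 281 med [ 0.4761 -0.1624  0.0196] min [ 0.408 -0.394  0.011] max [ 0.506 -0.035  1.238]
[ 9.9365258e-01 -1.1249238e-01  3.7684396e+02  2.7228549e+02]
grip 410 px 399.4 269.8 379 420 263 276 med [ 0.4853 -0.2521  0.03  ] min [ 0.408 -0.303  0.   ] max [ 0.503 -0.071  1.238]
```

View pics/c1.png

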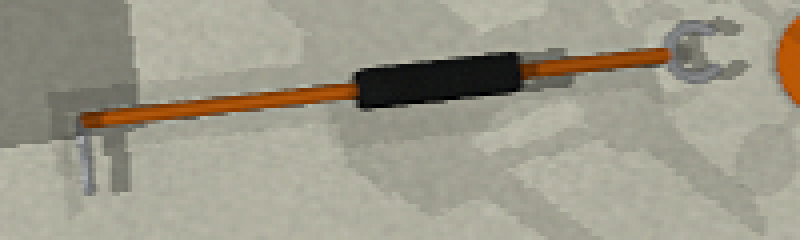

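View pics/c2.png

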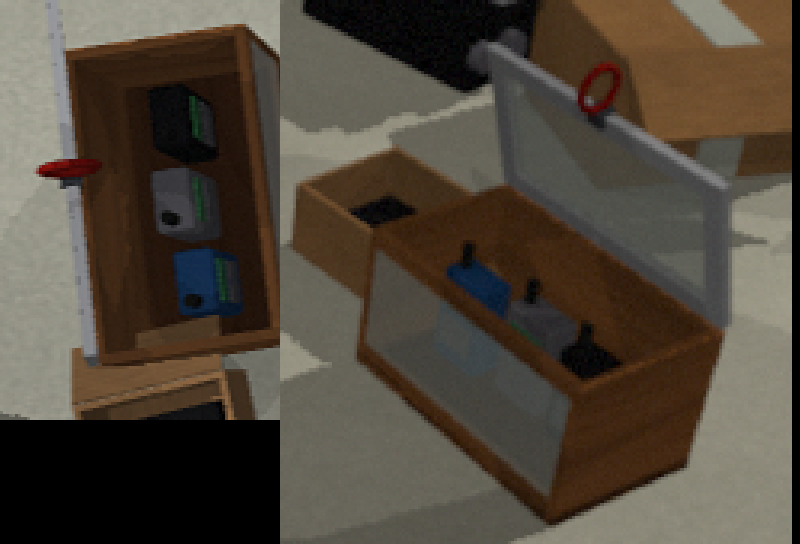

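View pics/c3.png

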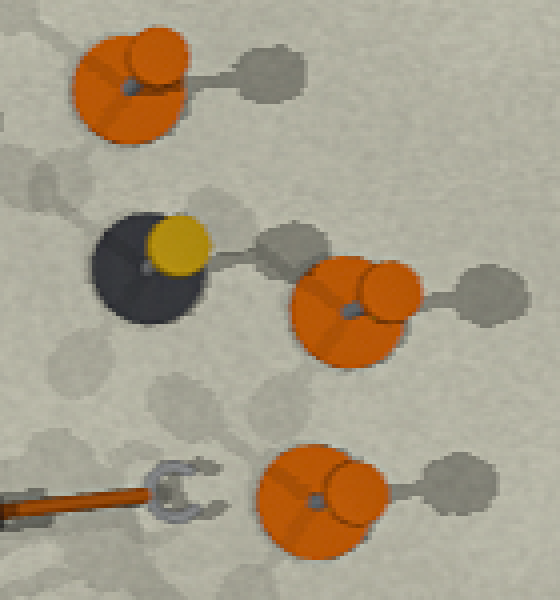

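```bash
cat > m2.py <<'E'
from m import *
def tri(a,b):
    (o1,r1),(o2,r2)=ray('top',*a),ray('scene',*b); A=np.stack([r1,-r2],1); s=np.linalg.lstsq(A,o2-o1,rcond=None)[0]
    p,q=o1+s[0]*r1,o2+s[1]*r2; return (p+q)/2,np.linalg.norm(p-q)
if __name__=='__main__':
    kt,ks=red(ht,(125,220,165,255)),red(hs,(450,115,490,160))
    e=[]
    for k in (kt,ks):
        c=max(cv2.findContours(k.astype(np.uint8),0,cv2.CHAIN_APPROX_NONE)[0],key=len); el=cv2.fitEllipse(c); print(el); e.append(el[0])
    print('ring',tri(*e))
    q=np.r_[Pt[kt],Ps[ks]]; q=q[np.linalg.norm(q-np.median(q,0),axis=1)<.03]; w=np.linalg.svd(q-q.mean(0))[2][2] if 0 else np.linalg.svd(q-q.mean(0),full_matrices=False)[2][2]; print('ring normal',w,q.mean(0))
    # cap top
    for n,h,P,b in(('top',ht,Pt,(440,185,490,225)),('scene',hs,Ps,(170,300,210,330))):
        k=m(h,(20,150,80),(33,255,255),b)&(abs(P[...,2]-.078)<.01); v,u=np.nonzero(k); c=(u.min()+u.max())/2,(v.min()+v.max())/2; print('cap',n,c,P[k].mean(0),onz(n,*c,.078), (P[k].max(0)+P[k].min(0))/2)
    # foot
    k=m(ht,(0,0,0),(180,120,80),(435,185,480,225))&(abs(Pt[...,2]-.005)<.006); q=Pt[k]; print('foot',q.min(0),q.max(0),(q.min(0)+q.max(0))/2)
    # case: points at z .13 wood
    b=np.zeros(T['d'].shape,bool); b[180:305,120:235]=1
    k=b&(abs(Pt[...,2]-.13)<.006); q=Pt[k]; print('case rim',len(q)); hull=cv2.minAreaRect(q[:,:2].astype(np.float32)); print(hull)
    b=np.zeros(T['d'].shape,bool); b[110:230,420:520]=1
    k=b&(Ps[...,2]>.16)&(Ps[...,0]<.75)&(Ps[...,0]>.35)&(hs[...,1]<60); q=Ps[k]; q=q[abs(q[:,1]-.27)<.06]; mq=q.mean(0); w=np.linalg.svd(q-mq,full_matrices=False)[2][2]; print('lid',len(q),mq,w,q.min(0),q.max(0))
    # scanner/receiver extents, carton
    for nm,bx in(('receiver',(255,135,330,190)),('scanner',(328,135,402,192)),('carton',(140,290,220,385))):
        b=np.zeros(T['d'].shape,bool); b[bx[1]:bx[3],bx[0]:bx[2]]=1; k=b&(Pt[...,2]>.04)&(Pt[...,2]<.1); q=Pt[k]; print(nm,cv2.minAreaRect(q[:,:2].astype(np.float32)),np.percentile(q[:,2],98))
    # pole
    k=m(ht,(8,150,80),(20,255,255),(290,255,470,300)); v,u=np.nonzero(k); 
    Q=np.array([onz('top',a,b,.018) for a,b in zip(u,v)])[:,:2]; l=cv2.fitLine(Q.astype(np.float32),cv2.DIST_HUBER,0,.001,.001).ravel(); print('shaft',l, 'extent',((Q-l[2:])@l[:2]).min(),((Q-l[2:])@l[:2]).max())
    g=m(ht,(0,0,0),(180,255,60),(370,255,430,285))&(abs(Pt[...,2]-.03)<.006); v,u=np.nonzero(g); Q=np.array([onz('top',a,b,.03) for a,b in zip(u,v)])[:,:2]; print('grip',cv2.minAreaRect(Q.astype(np.float32)),Q.mean(0))
    g=m(hs,(0,0,0),(180,255,60),(215,250,275,285))&(abs(Ps[...,2]-.03)<.006);q=Ps[g];print('grip scene',cv2.minAreaRect(q[:,:2].astype(np.float32)))
E
python3 m2.py
```

```text
((142.8077850341797, 235.52609252929688), (5.084587097167969, 18.324012756347656), 84.80877685546875)
((469.2275695800781, 136.99264526367188), (10.16972541809082, 16.425477981567383), 33.04463195800781)
ring (array([0.53588822, 0.28065105, 0.28677794]), np.float64(0.0010271273620689329))
ring normal [-0.98523422 -0.16885431 -0.0283154 ] [0.53676983 0.27876187 0.2904834 ]
cap top (np.float64(464.5), np.float64(201.0)) [ 0.64575095 -0.40278724  0.07813561] [ 0.64600491 -0.40336312  0.078     ] [ 0.64632832 -0.40388245  0.07802919]
cap scene (np.float64(189.0), np.float64(316.5)) [ 0.6515755  -0.40461387  0.07870688] [ 0.65084439 -0.40463694  0.078     ] [ 0.64852222 -0.40417935  0.07631269]
foot [ 6.11934663e-01 -4.37504011e-01 -4.89932957e-04] [ 0.68181141 -0.36879745  0.01097858] [ 0.64687304 -0.40315073  0.00524432]
case rim 1185
((0.538867175579071, 0.2595287561416626), (0.24104639887809753, 0.13965918123722076), 8.738340377807617)
lid 2526 [0.5394653  0.30230545 0.22098585] [ 0.14414217 -0.9360418  -0.32101213] [0.41026168 0.26633961 0.16016086] [0.65553574 0.32998853 0.28137017]
receiver ((0.7546403408050537, 0.003432333469390869), (0.0918278768658638, 0.14970938861370087), 2.811265468597412) 0.059538610368888356
scanner ((0.7543469667434692, -0.16816459596157074), (0.09136541932821274, 0.15060438215732574), 12.365703582763672) 0.059410732792180905
carton ((0.3495310842990875, 0.24795858561992645), (0.19739025831222534, 0.18517735600471497), 13.499963760375977) 0.08461173546361736
shaft [ 0.11187433 -0.9937224   0.48039937 -0.19926259] extent -0.1648756020348282 0.19631880275003824
grip ((0.4861486554145813, -0.2534067630767822), (0.023620933294296265, 0.09842240065336227), 6.541818141937256) [ 0.48610653 -0.25371675]
grip scene ((0.4890262186527252, -0.25416791439056396), (0.02790127880871296, 0.09620290994644165), 7.541959762573242)
```

The measurements are consistent: 
- Ring is at z 0.286, which matches lid angle about 1.245 rad from the lid plane.
- Case rim is 241 x 140 mm.
- Grip is 98 x 24 mm.
- Post is at (0.647,-0.403), with cap and foot agreeing.

Next is an IK check of the whole plan for both wrist flips.

```bash
cat > g.py <<'E'
from h import *
cyaw=np.deg2rad(98.74); CX=np.array([np.cos(cyaw),np.sin(cyaw),0]); CY=np.array([-CX[1],CX[0],0]); Z=np.array([0,0,1.])
HINGE=np.array([.5383,.2590,.134])+.07*CX; HINGE[2]=.134   # blended with ring triangulation
PY=np.arctan2(.9936,-.1129); G=np.array([.487,-.2535])
POST=np.array([.647,-.4033])
TZ=.004   # TCP above pole underside when grasped
SGN=-1    # tool y = SGN*pole x
def att(yaw):
    d=np.array([np.cos(yaw),np.sin(yaw),0]); x=-Z; y=SGN*d; z=np.cross(x,y)
    return R.from_matrix(np.stack([x,y,z],1)).as_quat()
def ringp(th): return HINGE+.16*(-np.cos(th)*CX+np.sin(th)*Z)
OFF=np.zeros(3) # grip-centre offset in pole frame (tcp -> grip centre)
def tcp_for(pt,local,yaw):
    c,s=np.cos(yaw),np.sin(yaw); l=np.array(local)+OFF
    return np.array(pt)-np.array([c*l[0]-s*l[1],s*l[0]+c*l[1],l[2]-TZ])
HOOK=(.22,.024,.015); CLIP=(-.16,0,.015)
E
python3 - <<'E'
from h import *
import g
print(g.ringp(1.245),R.from_quat(readout.current_eef_rot()).as_matrix().round(2).tolist())
for s in (1,-1):
    g.SGN=s; print('S',s)
    L=[('grasp',[*g.G,g.TZ],g.PY)]
    for th in (1.245,.8,.4,0): L.append((th,g.tcp_for(g.ringp(th),g.HOOK,g.cyaw),g.cyaw))
    L.append(('pre',g.tcp_for(g.ringp(1.245)-.07*g.CY,g.HOOK,g.cyaw),g.cyaw))
    for yd in (90,100,110,120): L.append((yd,g.tcp_for([*g.POST,.015],g.CLIP,np.deg2rad(yd)),np.deg2rad(yd)))
    for n,p,y in L:
        q=solve_ik(p,g.att(y)); print(n,np.round(p,3),None if q is None else np.round(q,2))
E
```

```text
[0.53544486 0.27757168 0.28558338] [[-0.0, 0.95, 0.31], [0.0, 0.31, -0.95], [-1.0, -0.0, -0.0]]
S 1
grasp [ 0.487 -0.254  0.004] [ 0.67  0.61 -0.38  1.99  0.38  0.62  0.15]
1.245 [0.593 0.064 0.275] [ 0.32  0.39 -0.7   1.65  0.26  1.2  -0.29]
0.8 [0.602 0.004 0.238] [ 0.38  0.42 -0.64  1.69  0.27  1.13 -0.19]
0.4 [ 0.607 -0.031  0.185] [ 0.41  0.47 -0.61  1.73  0.31  1.04 -0.16]
0 [ 0.609 -0.044  0.123] [ 0.41  0.55 -0.59  1.77  0.37  0.93 -0.19]
pre [0.662 0.074 0.275] [ 0.27  0.51 -0.69  1.48  0.33  1.27 -0.31]
90 [ 0.647 -0.243  0.004] [ 0.52  0.77 -0.36  1.63  0.35  0.81  0.  ]
100 [ 0.619 -0.246  0.004] [ 0.56  0.75 -0.4   1.69  0.39  0.78  0.16]
110 [ 0.592 -0.253  0.004] [ 0.61  0.73 -0.43  1.75  0.41  0.76  0.33]
120 [ 0.567 -0.265  0.004] [ 0.66  0.71 -0.44  1.8   0.43  0.74  0.51]
S -1
grasp [ 0.487 -0.254  0.004] [ 0.2   0.59  0.22  2.02 -0.23  0.56 -2.45]
1.245 [0.593 0.064 0.275] [-1.06  0.6   1.28  1.74 -0.6   1.27 -2.62]
0.8 [0.602 0.004 0.238] [-0.94  0.67  1.28  1.77 -0.68  1.23 -2.46]
0.4 [ 0.607 -0.031  0.185] [-0.85  0.77  1.27  1.81 -0.8   1.19 -2.31]
0 [ 0.609 -0.044  0.123] [-0.81  0.9   1.27  1.85 -0.95  1.16 -2.19]
pre [0.662 0.074 0.275] [-0.94  0.75  1.27  1.57 -0.73  1.37 -2.58]
90 [ 0.647 -0.243  0.004] [ 0.08  0.76  0.28  1.66 -0.28  0.75 -2.65]
100 [ 0.619 -0.246  0.004] [ 0.12  0.73  0.23  1.73 -0.23  0.71 -2.49]
110 [ 0.592 -0.253  0.004] [ 0.17  0.7   0.19  1.78 -0.2   0.68 -2.32]
120 [ 0.567 -0.265  0.004] [ 0.22  0.67  0.16  1.83 -0.17  0.65 -2.14]
```

```bash
sed -i 's/^SGN=-1 /SGN=1 /' g.py; python3 - <<'E'
from g import *
p=np.array([*G,.11]); robot.goto(p,att(PY)); cap('wrist','w1')
p[2]=TZ; robot.move_linear(p,v=.12); fingers.command_gripper(0.0); robot.pause(.1)
print(readout.current_position(),readout.current_opening(),readout.current_ft_force())
p[2]=.30; robot.move_linear(p,v=.2); print(readout.current_opening(),readout.current_ft_force(),readout.current_ft_torque(),readout.current_t())
cap('scene','s2');cap('top','t2');cap('wrist','w2')
E
```

```text
[ 0.48698027 -0.2534801   0.00397057] 0.2714359318798186 [ 0.08475536  0.18530694 -0.88005879]
0.2722277189820946 [-0.47440521  0.78554191 -2.10814954] [-0.07904997 -0.07153519  0.01654678] 5.7583
```

```bash
python3 -c "
import cv2,numpy as np
a=[cv2.resize(cv2.imread(f'pics/{n}.png'),(400,300)) for n in('w1','w2','s2','t2')]
cv2.imwrite('pics/q2.png',np.vstack([np.hstack(a[:2]),np.hstack(a[2:])]))"
```

```text
(no output)
```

View pics/q2.png

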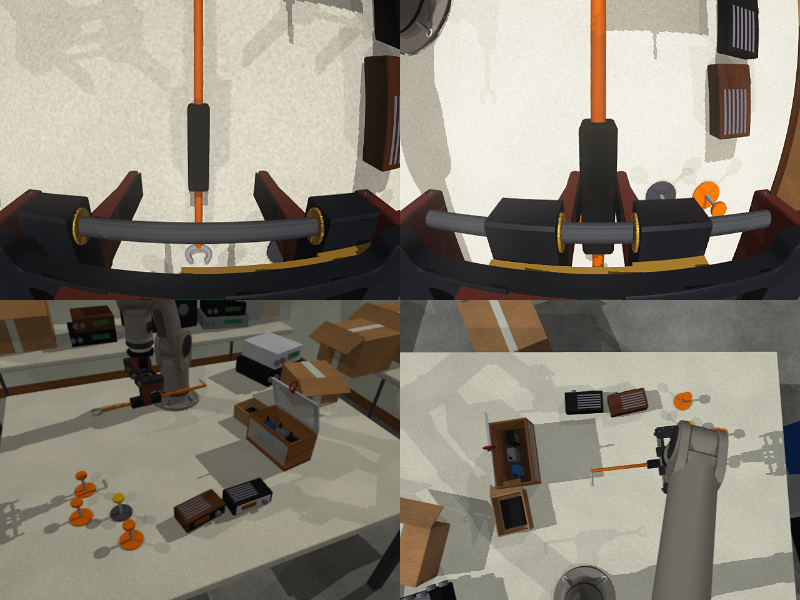

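```bash
cat > polem.py <<'E'
from g import *
# estimates of pole axis in tool-down frame from top picture; returns pole frame residuals
def measure(tag,cam='top'):
    f=np.load(f'pics/{tag}.npz'); h=cv2.cvtColor(f['p'],cv2.COLOR_RGB2HSV); P=pts(cam,f['d'])
    pos=np.array(readout.current_position()); M=R.from_quat(readout.current_eef_rot()).as_matrix(); d=M[:,1]*SGN; n=np.cross(Z,d)
    rel=P-pos; a=rel@d; b=rel@n; z=rel[...,2]
    k=(cv2.inRange(h,(5,140,60),(20,255,255))>0)&(abs(b)<.05)&(abs(z)<.08)&(a>.055)&(a<.26)
    A=np.polyfit(a[k],b[k],1); Zf=np.polyfit(a[k],z[k],1)
    print(cam,'shaft n',k.sum(),'a',a[k].min().round(4),a[k].max().round(4),'lat',A.round(4),'z(top surf)',Zf.round(4),'at hook b,z',np.polyval(A,.22).round(4),np.polyval(Zf,.22).round(4))
    s=(abs(a-.22)<.015)&(b>.008)&(b<.06)&(abs(z)<.06)
    if s.any(): print('  pin',s.sum(),'a',a[s].mean().round(4),'b',b[s].min().round(4),b[s].max().round(4),'z',np.median(z[s]).round(4))
    return k
if __name__=='__main__':
    import sys
    measure(sys.argv[1],'top'); measure(sys.argv[2],'scene')
E
python3 polem.py t2 s2
```

```text
top shaft n 435 a 0.055 0.2184 lat [0.0008 0.0002] z(top surf) [-0.0018  0.0156] at hook b,z 0.0004 0.0152
  pin 85 a 0.2195 b 0.0091 0.045 z 0.0149
scene shaft n 334 a 0.055 0.2191 lat [-0.0014 -0.0032] z(top surf) [-0.0022  0.0149] at hook b,z -0.0035 0.0144
  pin 36 a 0.2196 b 0.0082 0.0421 z 0.0154
```

The pole is straight in the hand, and the hook is at 219 mm with its pin laterally to 45 mm, as expected. Now I'll hook the ring.

```bash
python3 - <<'E'
from g import *
r=ringp(1.245); r=(r+np.array([.5359,.2807,.2868]))/2
f=lambda o:tcp_for(r+o,HOOK,cyaw)
robot.goto(f(-.06*CY-.06*CX+.0*Z),att(cyaw)); robot.move_linear(f(-.06*CY),v=.12)
print(readout.current_t(),readout.current_ft_force())
cap('scene','s3');cap('top','t3')
E
python3 polem.py t3 s3
python3 - <<'E'
import cv2,numpy as np
a=cv2.imread('pics/s3.png')[90:240,330:530]; b=cv2.imread('pics/t3.png')[170:320,100:300]
cv2.imwrite('pics/q3.png',np.hstack([cv2.resize(x,(400,300),interpolation=0) for x in(a,b)]))
E
```

```text
7.775 [-0.94864292 -0.39549864 -2.132123  ]
top shaft n 311 a 0.0895 0.2211 lat [-0.0013  0.0015] z(top surf) [-0.0014  0.0151] at hook b,z 0.0012 0.0148
  pin 147 a 0.2234 b 0.0086 0.0594 z 0.0116
scene shaft n 241 a 0.0588 0.2406 lat [ 0.0199 -0.0066] z(top surf) [-0.0003  0.0142] at hook b,z -0.0022 0.0142
  pin 163 a 0.2267 b 0.0081 0.0597 z -0.0078
```

View pics/q3.png

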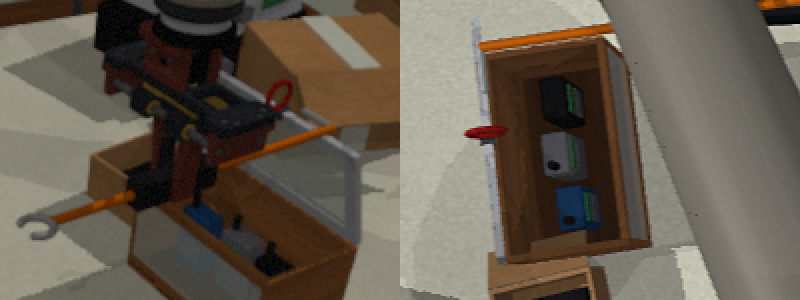

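The hook sits about 60 mm to the side of the ring, level with it (shaft end at crop 480,48, ring at 487,132). Inserting now.

```bash
python3 - <<'E'
from g import *
r=ringp(1.245); r=(r+np.array([.5359,.2807,.2868]))/2
f=lambda o:tcp_for(r+o,HOOK,cyaw)
for s in (.04,.02,0):
    robot.move_linear(f(-s*CY),v=.08); print(readout.current_ft_force())
robot.pause(.15)
cap('scene','s4');cap('top','t4'); print(readout.current_t())
a=cv2.imread('pics/s4.png')[90:190,420:530]; b=cv2.imread('pics/t4.png')[190:280,110:210]
cv2.imwrite('pics/q4.png',np.hstack([cv2.resize(x,(400,360),interpolation=0) for x in(a,b)]))
E
```

```text
[ 0.46915484 -0.28418614 -2.6357246 ]
[ 0.4031113  -0.3856767  -2.21367289]
[-0.78018844 -0.40976627 -1.83607075]
9.325
```

View pics/q4.png

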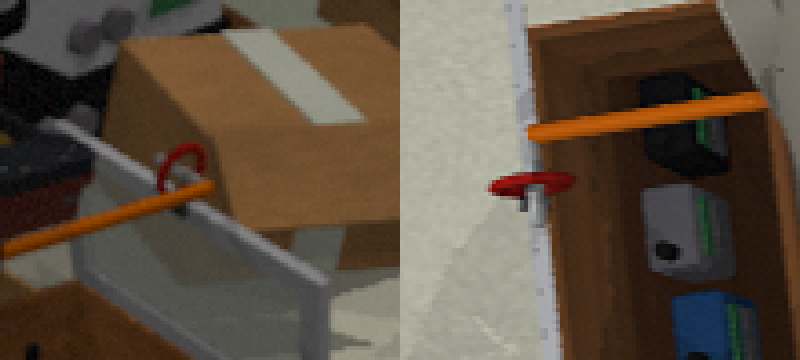

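The pin is through the ring: its end emerges at top crop (525,205) and the scene view shows it crossing the ring hole. Now I'll draw the lid down along the arc.

```bash
cat > arc.py <<'E'
from g import *
def lead(th,l=.010): return ringp(th)-l*(np.sin(th)*CX+np.cos(th)*Z)
def f(th,l=.01): return tcp_for(lead(th,l)+.003*CY,HOOK,cyaw)
E
python3 - <<'E'
from arc import *
robot.move_linear(f(1.245,.0),v=.05)
for th in (1.2,1.05,.9,.75,.6,.45,.3):
    robot.move_linear(f(th),v=.09); print(th,np.round(readout.current_ft_force(),2),np.round(readout.current_ft_torque(),2))
cap('scene','s5');cap('top','t5'); print(readout.current_t())
a=cv2.imread('pics/s5.png')[110:260,370:530]; b=cv2.imread('pics/t5.png')[170:320,120:280]
cv2.imwrite('pics/q5.png',np.hstack([cv2.resize(x,(400,360),interpolation=0) for x in(a,b)]))
E
python3 polem.py t5 s5
```

```text
1.2 [-1.52 -0.86 -2.59] [-0.09 -0.09  0.  ]
1.05 [ 0.21  0.59 -2.9 ] [-0.02 -0.06 -0.  ]
0.9 [-0.72  0.56 -1.74] [-0.02 -0.06  0.05]
0.75 [-0.1   0.7  -1.95] [-0.03 -0.1  -0.01]
0.6 [-0.05  0.36 -2.57] [-0.01 -0.11  0.03]
0.45 [ 0.33  0.32 -2.62] [-0.03 -0.07  0.01]
0.3 [ 0.17  0.12 -2.98] [-0.05 -0.1   0.  ]
12.5167
top shaft n 473 a 0.0551 0.2457 lat [-0.0116  0.0026] z(top surf) [-0.2608  0.0451] at hook b,z 0.0 -0.0123
  pin 113 a 0.2195 b 0.0082 0.0453 z 0.0151
scene shaft n 353 a 0.0948 0.2446 lat [-0.0099 -0.0015] z(top surf) [-0.4113  0.0735] at hook b,z -0.0036 -0.017
  pin 89 a 0.2171 b 0.0086 0.0442 z 0.016
```

View pics/q5.png

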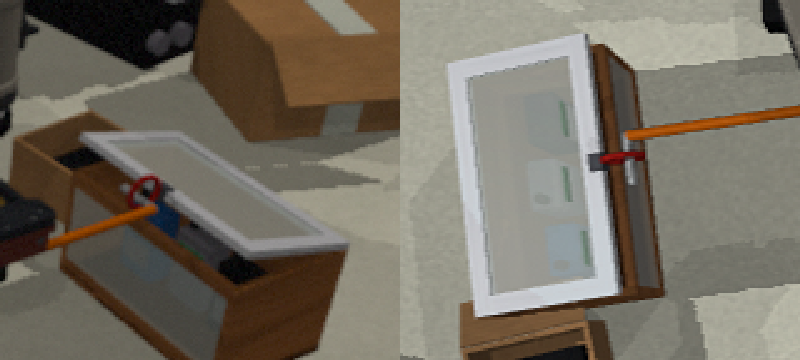

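The lid follows. The ring is at top crop (622,157) with the pin through it, and the pole hasn't slipped (pin still at z +15 mm). Continuing to shut.

```bash
python3 - <<'E'
from arc import *
for th,l in ((.2,.01),(.1,.01),(.03,.01),(0,.010),(0,.012),(0,.0135)):
    robot.move_linear(f(th,l),v=.06); print(th,l,np.round(readout.current_ft_force(),2),np.round(readout.current_ft_torque(),2))
cap('scene','s6');cap('top','t6'); print(readout.current_t())
a=cv2.imread('pics/s6.png')[110:260,370:530]; b=cv2.imread('pics/t6.png')[170:320,120:280]
cv2.imwrite('pics/q6.png',np.hstack([cv2.resize(x,(400,360),interpolation=0) for x in(a,b)]))
E
cat > lid.py <<'E'
from g import *
import sys
for n,tag in(('top',sys.argv[1]),('scene',sys.argv[2])):
    F=np.load(f'pics/{tag}.npz');P=pts(n,F['d']); h=cv2.cvtColor(F['p'],cv2.COLOR_RGB2HSV)
    rel=P-HINGE; a=-rel@CX; b=rel@CY
    k=(abs(b)<.12)&(a>0.0)&(a<.14)&(abs(rel[...,2])<.06)&(h[...,1]<60)&(h[...,2]>90)
    p=np.polyfit(a[k],rel[...,2][k],1); print(n,k.sum(),'lid slope',p.round(4),'median z a>.12',np.median(P[...,2][k&(a>.125)]))
    r=(a>.13)&(a<.19)&(abs(b)<.02)&((h[...,0]<6)|(h[...,0]>172))&(h[...,1]>150)&(abs(rel[...,2])<.05)
    if r.any(): print('  ring',P[r].min(0).round(4),P[r].max(0).round(4))
E
python3 polem.py t6 s6; python3 lid.py t6 s6; python3 -c "from g import *;print(ringp(0))"
```

```text
0.2 0.01 [ 0.36  0.12 -2.43] [-0.07 -0.02 -0.01]
0.1 0.01 [ 0.21  0.07 -2.14] [-0.01 -0.11 -0.01]
0.03 0.01 [ 0.11 -0.24 -3.01] [-0.03 -0.08 -0.  ]
0 0.01 [ 1.35  0.51 -1.5 ] [ 0.2  -0.14 -0.11]
0 0.012 [ 1.82 -0.53 -0.29] [ 0.34 -0.09 -0.17]
0 0.0135 [ 0.55  0.5  -0.21] [ 0.35 -0.22 -0.18]
14.5333
top shaft n 295 a 0.0566 0.2414 lat [0.0048 0.0001] z(top surf) [0.0233 0.0144] at hook b,z 0.0011 0.0195
  pin 103 a 0.2198 b 0.0084 0.0452 z 0.0203
scene shaft n 254 a 0.0973 0.247 lat [-0.0654  0.0059] z(top surf) [-0.0294  0.0221] at hook b,z -0.0085 0.0156
  pin 93 a 0.219 b 0.0082 0.0437 z 0.0199
top 6605 lid slope [-0.0001  0.0027] median z a>.12 0.13800076665011324
  ring [0.5472 0.1532 0.1201] [0.556  0.1892 0.1567]
scene 3202 lid slope [0.0009 0.004 ] median z a>.12 0.1391651067654678
  ring [0.5367 0.155  0.1148] [0.5616 0.1923 0.1554]
[0.55197558 0.17004508 0.134     ]
```

View pics/q6.png

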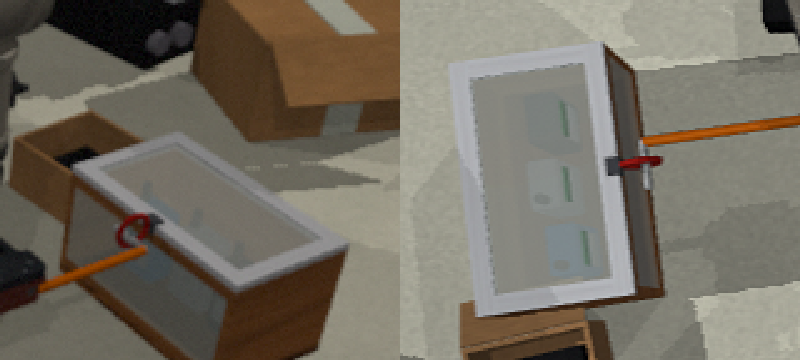

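The lid is shut: its slope is about 0 in both views, top surface at 138 mm, and the force now goes into the stop. Unhooking next.

```bash
python3 - <<'E'
from arc import *
p=np.array(readout.current_position()); robot.pause(.1)
p[2]+=.009; robot.move_linear(p,v=.05); print(readout.current_ft_force())
p=p-.065*CY; robot.move_linear(p,v=.1); print(readout.current_ft_force())
p=p-.12*CX; p[2]+=.06; robot.move_linear(p,v=.18)
cap('scene','s7');cap('top','t7'); print(readout.current_t(),readout.current_position())
E
python3 lid.py t7 s7; python3 polem.py t7 s7
```

```text
[-0.36251693  0.00652694 -1.89435608]
[-0.5642103   0.33301293 -2.23718792]
16.7583 [ 0.68826901 -0.15071929  0.17786371]
top 6617 lid slope [-0.0005  0.0028] median z a>.12 0.13798096699549706
  ring [0.5472 0.1548 0.1159] [0.5559 0.1884 0.1569]
scene 3212 lid slope [0.    0.004] median z a>.12 0.13884980874043187
  ring [0.5379 0.1543 0.1158] [0.5618 0.1922 0.1559]
top shaft n 331 a 0.0555 0.219 lat [-0.001   0.0011] z(top surf) [0.0152 0.0154] at hook b,z 0.0009 0.0187
  pin 66 a 0.2193 b 0.0082 0.0457 z 0.0179
scene shaft n 254 a 0.0891 0.2209 lat [ 0.0057 -0.0044] z(top surf) [0.0129 0.0161] at hook b,z -0.0032 0.0189
  pin 46 a 0.2186 b 0.0084 0.0434 z 0.0192
```

View pics/s7.png

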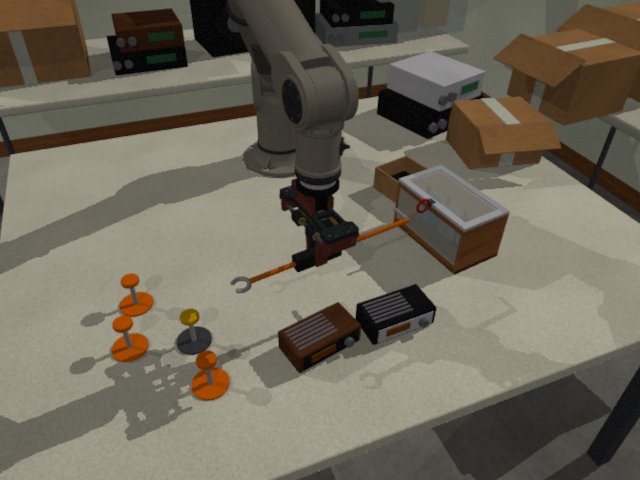

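Unhooked: the lid stays shut and nothing else moved. The pole tilts only about 0.015 rad in the hand. Going to the pre-park pose.

```bash
python3 - <<'E'
from g import *
yaw=np.deg2rad(110); d=np.array([np.cos(yaw),np.sin(yaw),0])
f=lambda s,z:tcp_for([*POST,.015+z],CLIP,yaw)+s*d
robot.goto(f(.06,.10),att(yaw)); robot.move_linear(f(.06,.006),v=.15)
cap('scene','s8');cap('top','t8');print(readout.current_t(),readout.current_position(),readout.current_ft_force())
a=cv2.imread('pics/s8.png')[270:400,90:290]; b=cv2.imread('pics/t8.png')[150:280,380:580]
cv2.imwrite('pics/q8.png',np.vstack([cv2.resize(a,(460,299),interpolation=0),cv2.resize(b,(460,299),interpolation=0)]))
E
```

```text
18.2667 [ 0.57294992 -0.19663271  0.01129557] [-0.05367209 -0.10188745 -1.53419663]
```

View pics/q8.png

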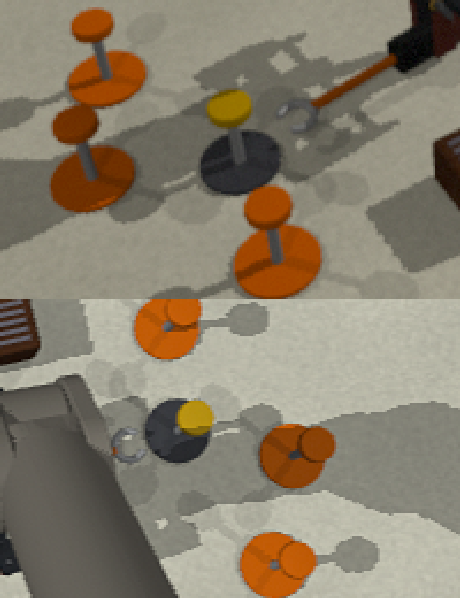

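```bash
python3 - <<'E'
from g import *
from scipy.optimize import least_squares
yaw=np.deg2rad(110); d=np.array([np.cos(yaw),np.sin(yaw)]);n=np.array([-d[1],d[0]])
pred=POST+.06*d; 
for c,t in(('top','t8'),('scene','s8')):
    F=np.load(f'pics/{t}.npz');P=pts(c,F['d']);k=(np.linalg.norm(P[...,:2]-pred,axis=-1)<.03)&(P[...,2]>.014)&(P[...,2]<.034)
    k&=((P[...,:2]-pred)@d)<.012
    v,u=np.nonzero(k);q=P[k]; zz=np.median(q[:,2]); q=np.array([onz(c,a,b,.022) for a,b in zip(u,v)])[:,:2]
    s=least_squares(lambda x:np.linalg.norm(q-x[:2],axis=1)-.016,pred,loss='soft_l1',f_scale=.003).x
    print(c,len(q),'z',zz.round(4),'clip',s.round(4),'rel pred along,lat',((s-pred)@d).round(4),((s-pred)@n).round(4))
    h=cv2.cvtColor(F['p'],cv2.COLOR_RGB2HSV)
    k=(np.linalg.norm(P[...,:2]-POST,axis=-1)<.05)&(abs(P[...,2]-.005)<.004)&(h[...,2]<75)&(h[...,1]<120)
    cs=max(cv2.findContours(k.astype(np.uint8),0,1)[0],key=cv2.contourArea)[:,0]; Q=np.array([onz(c,a,b,.005) for a,b in cs])[:,:2]
    print('  foot circle',[np.round(x,4) for x in cv2.minEnclosingCircle(Q.astype(np.float32))])
    k=(np.linalg.norm(P[...,:2]-POST,axis=-1)<.012)&(P[...,2]>.012)&(P[...,2]<.06); print('  rod pts',k.sum(), P[k].mean(0).round(4) if k.any() else '')
    k=cv2.inRange(h,(20,120,60),(33,255,255))>0; k&=(abs(P[...,2]-.078)<.004); print('  cap',P[k].mean(0).round(4))
E
```

```text
top 72 z 0.0236 clip [ 0.6275 -0.3483] rel pred along,lat -0.0017 -0.0005
  foot circle [array([ 0.6457, -0.4035]), np.float64(0.0349)]
  rod pts 8 [ 0.6437 -0.4017  0.0211]
  cap [ 0.6461 -0.4034  0.0783]
scene 99 z 0.0243 clip [ 0.628  -0.3464] rel pred along,lat -0.0001 -0.0016
  foot circle [array([ 0.6472, -0.4047]), np.float64(0.0376)]
  rod pts 70 [ 0.651  -0.4036  0.0346]
  cap [ 0.6501 -0.4036  0.0793]
```

The clip is within about 1.5 mm laterally of the rod line. The two views disagree in sign, so I'm applying no correction. Sliding on with force watch.

```bash
python3 - <<'E'
from g import *
yaw=np.deg2rad(110); d=np.array([np.cos(yaw),np.sin(yaw),0])
f=lambda s,z:tcp_for([*POST,.015+z],CLIP,yaw)+s*d
f0=np.array(readout.current_ft_force())
for s in (.035,.026,.020,.015,.010,.005,.001):
    robot.move_linear(f(s,.006),v=.06); F=np.array(readout.current_ft_force())-f0; print(s,F.round(2))
    if np.linalg.norm(F)>10: print('STOP');break
cap('scene','s9');cap('top','t9');print(readout.current_t())
a=cv2.imread('pics/s9.png')[270:400,90:290]; b=cv2.imread('pics/t9.png')[150:280,380:580]
cv2.imwrite('pics/q9.png',np.vstack([cv2.resize(a,(460,299),interpolation=0),cv2.resize(b,(460,299),interpolation=0)]))
E
```

```text
0.035 [-0.19 -0.04 -0.52]
0.026 [ 0.12  0.45 -0.89]
0.02 [-0.72 -0.04  0.29]
0.015 [ 0.45 -0.4  -0.95]
0.01 [ 0.29  0.66 -0.49]
0.005 [ 0.09  0.41 -0.55]
0.001 [ 0.88 -0.   -1.17]
20.4833
```

View pics/q9.png

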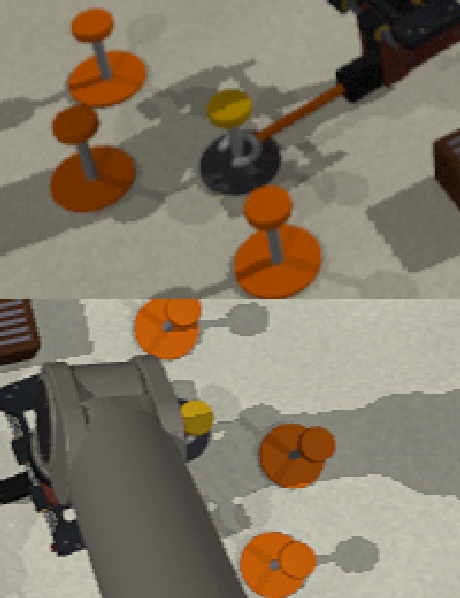

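The clip surrounds the rod (scene crop 237,150) with no contact force. Lowering, releasing and retreating.

```bash
python3 - <<'E'
from g import *
p=np.array(readout.current_position())
for z in (.0065,.0048): p[2]=z; robot.move_linear(p,v=.04); print(readout.current_ft_force())
fingers.command_gripper(0.62); robot.pause(.2); print(readout.current_position(),readout.current_opening())
p[2]=.12; robot.move_linear(p,v=.12)
p[2]=.30; p[:2]=[.45,-.3]; robot.move_linear(p,v=.3); robot.pause(.3)
q=np.array(readout.current_joints()); q[0]+=.9; robot.goto_joints(q)
cap('scene','s10');cap('top','t10');print(readout.current_t())
E
python3 lid.py t10 s10
python3 - <<'E'
from g import *
F=np.load('pics/t10.npz');P=pts('top',F['d']);h=cv2.cvtColor(F['p'],cv2.COLOR_RGB2HSV)
yaw=np.deg2rad(110); d=np.array([np.cos(yaw),np.sin(yaw)]);n=np.array([-d[1],d[0]])
rel=P[...,:2]-POST; a=rel@d;b=rel@n
k=(cv2.inRange(h,(5,140,60),(20,255,255))>0)&(abs(b)<.04)&(a>.04)&(a<.4)&(P[...,2]<.05)
A=np.polyfit(a[k],b[k],1);print('shaft',k.sum(),a[k].min(),a[k].max(),A,'z',np.polyfit(a[k],P[...,2][k],1),'shaft end minus .38:',a[k].max()-.38)
g=(h[...,2]<60)&(abs(b)<.03)&(a>.08)&(a<.24)&(abs(P[...,2]-.03)<.008); print('grip a',a[g].min(),a[g].max(),'mid',(a[g].min()+a[g].max())/2,'z',np.median(P[...,2][g]))
a=cv2.imread('pics/s10.png'); b=cv2.imread('pics/t10.png')[150:290,260:520]
cv2.imwrite('pics/q10.png',np.hstack([cv2.resize(a,(400,300)),cv2.resize(b,(400,215),interpolation=0)[:215]]) if 0 else np.vstack([cv2.resize(a,(440,330)),cv2.resize(b,(440,237),interpolation=0)]))
E
```

```text
[-0.2515796   0.22816335 -2.98588313]
[-0.57693864 -0.28285135 -1.28965296]
[ 0.59190612 -0.25195134  0.00477451] 0.6179267494272721
26.0
top 6583 lid slope [-0.0017  0.0028] median z a>.12 0.13801203370906961
  ring [0.5469 0.1535 0.1165] [0.5556 0.188  0.1585]
scene 3149 lid slope [0.0035 0.0039] median z a>.12 0.13930149286627813
  ring [0.5357 0.154  0.1139] [0.5596 0.1931 0.1563]
shaft 347 0.04053945069795642 0.38092768792364173 [-0.00056429  0.00101379] z [-0.00092875  0.01985839] shaft end minus .38: 0.000927687923641729
grip a 0.11342119879942252 0.2116605866911246 mid 0.16254089274527356 z 0.03020403623096056
```

View pics/q10.png

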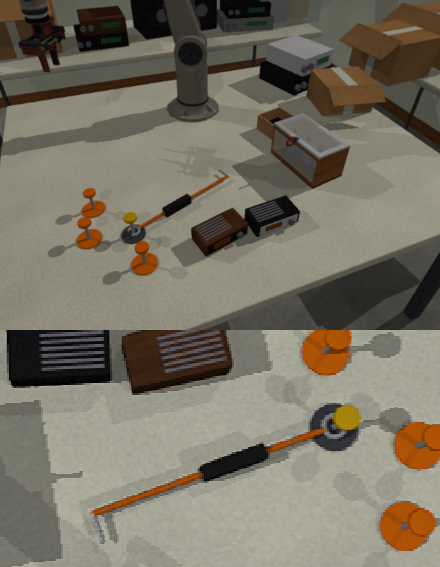

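The pole lies flat (slope 0.001, grip top at 30 mm) with the clip centred about 2 mm from the rod, the lid is shut, and the hand is clear. Handing in.

```bash
python3 -c "
from h import *
print(robot.sign_off(), readout.current_t())"
```

```text
the job is handed in; nothing more can be done
the job is handed in; nothing more can be done
```

The showcase lid is shut and the pole is parked, clipped around the rod of the yellow-capped post. I handed the job in about 26 s into the 56 s limit. It reports no verdict, so the checks below are my own.

- **Closing the lid:** I gripped the pole, put its pin through the ring with the lid at about 1.24 rad, and drew the lid down along its arc. The wrist force stayed within about 3 N. I then slid the pin out sideways.
- **Lid:** The last pictures show it level, with a slope of −0.002 rad from the top view and +0.0035 rad from the scene view.
- **Pole:** It lies flat, with the grip top at 30 mm and a slope of about 0.001. The clip centre is 1–3 mm from the rod's axis.
- **Everything else:** In the last pictures the radios and carton look where they were at the start. I judged that by eye and did not re-measure them. The hand is well clear.
- **Disagreements:** The top and scene cameras differed by about 4 mm in x on the post. I made no correction, and the clip slid on without contact force. The pole tilted about 0.015 rad in the hand while closing the lid and levelled out again on the table.

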